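# Hang the lipped bin on the organiser rail

### The job

Hang the empty grey bin that has a lip on the louvered desk organiser: lift it, kept upright, so that its back lip goes over the top rail, let it down gently, and move it along the rail until the tab under the lip drops into the rail's notch and the lip lies fully down on the rail. Feel for the notch without forcing anything, let go of the bin so that it hangs there by itself, and leave the other things on the desk where they are.

Things in the scene. Friction and masses are not known exactly. Their poses are not given: they have to be found in the camera images.
- bin: The lipped bin: open-topped grey plastic, 80 mm deep (its x) x 60 wide (y) x 70 high, walls 3, 0.15 to 0.26 kg, standing on the desk, plain flat sides. Origin: centre of its underside; z up, +x to its back, where the lip is. Lip: a plate 70 wide (y), 4 thick, flush with the rim, sticking out 13 mm behind the back wall; its rear edge carries a flange hanging down 24 mm from the rim.
- lip (a point): On the bin, at x 44.5, y 0, z 66 mm in its frame (axes alike): middle of the lip's underside. Back wall (outer face x = 40) and flange form a downward-open channel, x 40 to 48 mm at the top, 40 to about 49 at its mouth (z = 46).
- tab (a point): On the bin, at x 44.5, y 0, z 58 mm in its frame: middle of the underside of the tab, a solid block 16 mm wide (y) that fills the channel under the middle of the lip and reaches 8 mm below the lip's underside.
- panel: Louvered organiser panel, light grey metal, fixed to the desk. Origin: its middle at desk height; z up, y along it, front (-x) to the robot. 410 mm wide; foot plate x -45 to 45 mm, 6 thick; louvres up to 80 mm, front edges at x = -2.5; side posts at y = +-197, 124 high. Above stands the rail: an upright aluminium strip 4 mm thick (x -2 to 2), 270 long, top edge 125 up, clear on both sides down to 86.
- rail (a point): On the panel at x 0, y 0, z 125 mm (axes alike): rail top height over the panel's middle. It does NOT follow the strip, which sits in a stiff channel, its middle up to 50 mm either way along y: differs each time, not measured, to be seen or felt; stays put below about 100 N. The strip's one square notch, in the middle of its top edge, is 20 mm long (y), 12 deep.
- rail_end (a point): On the panel at x 0, y 75, z 125 mm: there is rail at least from y -75 to 75. Tab on the plain edge: lip 8 mm too high (133); the bin hangs so, leaning a few degrees if loose, and slides along at 3 to 9 N. At the notch the tab drops and blocks sliding (2 mm play); it often sticks half-way until the lip is pressed down on the edge (under 15 N). More than 40 N on rail or panel does damage.
- tray: A plain open tray WITHOUT a lip, 80 x 60 x 45 mm high, origin at the centre of its underside; a bystander
- mouse: A black computer mouse, 105 x 58 x 30 mm; a bystander. Origin: centre of its underside.
- stapler: A black stapler, 150 x 38 x 45 mm; a bystander. Origin: centre of its underside.
- mug: A white mug, 76 mm across, 85 mm high; a bystander. Origin: centre of its underside.
- glue: A small white bottle standing behind the panel, 30 mm across, 85 mm high; a bystander, easily knocked over. Origin: centre of its underside.
- eraser: A white eraser, 45 x 22 x 14 mm, lying behind the panel; a bystander. Origin: centre of its underside.
- scale: A drafting scale (ruler), 300 x 26 x 18 mm, lying on the left of the desk; a bystander. Origin: centre of its underside.

How it is judged:
At the end, for the whole second after the job is handed in: The bin hangs by itself, at rest, its tab down in the notch: the middle of the lip's underside within 4 mm of the rail's top edge in height, 7 mm across the rail and 56 mm of the panel's middle along it; the bin upright and square to the panel within 0.15 rad (x of lip in the frame of rail between -0.007 and 0.007 m and y of lip in the frame of rail between -0.056 and 0.056 m and z of lip in the frame of rail between -0.004 and 0.004 m and angle between bin's own z axis and vertical below 0.15 rad and angle between the x axis of bin and the x axis of panel, either way round below 0.15 rad and linear speed of bin below 0.02 m/s and angular speed of bin below 0.2 rad/s); the robot touches nothing.
It fails at once if the bin is pressed or knocked against the panel or its rail with more than 40 N (contact force between bin and panel above 40 N).
It fails at once if the robot pushes on the panel with more than 40 N (contact force between any of the fingers, the arm and panel above 40 N).
It fails at once if a bystander is moved by more than 20 mm (distance of any of tray, mouse, stapler, mug, glue, eraser, scale from where it was at the start of the episode above 0.02 m).
It fails at once if the bin is tipped by more than 60 degrees (angle between bin's own z axis and vertical above 1.05 rad).
It also fails if it takes over 61 s, if anything falls off the work surface, if the arm or the gripper's body presses on something with over 40 N, if the wrist force passes 120 N, or if a joint passes its speed limit or range.

### The arm

A 7-joint arm with a two-finger parallel gripper is mounted at the origin on the work surface. World frame = base frame: x ahead of the robot, y to its left, z up, the work surface at z = 0. Lengths are in m, angles in rad, forces in N, time in s.
With the tool pointing down it reaches from about 0.425 to 0.875 m from the base axis. Payload 8.4 kg.
Tool frame: the origin (TCP) lies at the centre of the arm's flange, where the gripper is bolted on; the fingertips stand 173 mm ahead of it and the grasp point (between the pads) lies 155 mm ahead of it (manip.tip_reach is the distance from the TCP to the fingertips, in m); z points along the fingers, x is the direction in which the jaws open and shut, and the axes are right-handed (so a half turn about z gives the same grasp; the last joint's range is limited). The gripper opens to 85 mm and grips with 20 to 120 N. Pads are 22 mm wide; open, the fingers measure 114 mm over their backs; the gripper's body (76 mm by 85 mm) begins 54 mm behind the grasp point. The pads swing forward as they close: fully open they stand 13 mm farther back than shut.
Start: joints at [-1.227, 0.333, 0.04, 1.465, -0.013, 1.343, -0.059], TCP at [0.279, 0.587, 0.405] pointing down, gripper open.
Joint ranges: [-2.58, 2.58], [-0.38, 2.09], [-1.3, 1.39], [0.25, 2.4], [-1.5, 4.64], [0.08, 2.09], [-2.65, 2.65]. Speed limits (rad/s): [2.22, 2.22, 2.79, 2.79, 3.14, 3.14, 3.14].

### API

Orientations are given as a 3x3 rotation matrix whose columns are the frame's x, y, z axes.
In Python, from workcell import sense, cams, workorder, manip gives the robot as it stands. The module is installed in compiled form; this text tells all that it offers.
- The arm moves only by the tool apply_moves, never from a script. Its argument "targets" is a list of rows, each a list of 7 numbers: the opening, from -1 (shut) to 1 (fully open), then the shift along the tool's x, y, z in m, then the turn, a rotation vector about the tool's x, y, z in rad. In form: [[grip, tx, ty, tz, ax, ay, az], ...]. A call has 1 to 12 rows; each row is the pose to reach, as a shift and turn from the pose measured when the call began, along the tool's axes at that moment; what a row does not reach only later rows make up. A row lasts 1/12 s, in which the tool goes at most 41.7 mm and 7.16 degrees, less where a joint would pass 70% of its speed; a pose out of reach is approached as far as the arm can. A call with a gripper value outside its range is refused whole. The fingers move at their own pace and stop on an object; the grip force is fixed at half the most. Time passes only in rows, so rows that repeat a pose let the fingers close. It gives the time, the measured TCP pose, the force and the opening at its end, in the units of the state.
- sense(): the state, without advancing time (a new reading comes with each control period).
- cams.snapshot(name): name is "scene" or "side" or "wrist"; returns a dict with "image" (420x560x3 uint8, red, green, blue), "K" (3x3 intrinsics, pixels), "D" ([k1, k2, p1, p2, k3] as OpenCV has them; the pictures are not rectified), "R" (3x3) and "t" (3): a world point X has camera coordinates R X + t. Camera axes: x right, y down, z forward; pixel columns grow to the right and rows downward; lengths in m; the calibration is good to about 2 mm. A picture is of the moment at which its call begins. There is no depth.
- workorder.sign_off(): hands the job in, once; it reports no verdict.
The state is a dict: "time": time; "qpos": joint angles; "qvel": joint speeds; "tau": joint torques, N m; "ee_pos": TCP position; "tool_rot": TCP orientation; "force": force on the tool from outside, world axes, zero at the start; "wrist_torque": the same for the moment, N m; "gripper_width": finger opening in m.
Only numpy, scipy, OpenCV 4.12 (cv2) and the standard library are available. Lean on these libraries where they do the work, as an engineer would, in place of code of your own. Each camera call takes 0.05 s, during which the arm holds its last target. There are 200 camera calls.

## Working session

There is one attempt and no reset: what is moved stays moved. The work goes in short steps, Python scripts to look and compute and a tool call to move; the robot and the scene stay as the last step left them, time stands still between calls to the robot, and variables do not carry over. Pictures are saved under pics/ and viewed, about 8 in all and at most 12, crops included, and the job is handed in when it is done.

Besides the shell and the picture viewer there is one more tool, called after ">>>" by a JSON object that holds its "api" and its "payload", one argument or row to a line. apply_moves: Moves the arm, as the interface text tells. Its arguments: {"type":"object","properties":{"targets":{"type":"array"}},"required":["targets"]}

```bash
mkdir -p pics
cat > h.py <<'E'
import numpy as np, cv2
from workcell import sense, cams, workorder, manip
def snap(name,f):
    s=cams.snapshot(name); np.savez('pics/'+f+'.npz',**s); cv2.imwrite('pics/'+f+'.png',s['image'][:,:,::-1]); return s
def ld(f): return dict(np.load('pics/'+f+'.npz'))
def ray(s,px):
    p=cv2.undistortPoints(np.array([[px]],float),s['K'],s['D'])[0,0]
    return -s['R'].T@s['t'], s['R'].T@np.array([p[0],p[1],1.])
def onz(s,px,z):
    c,d=ray(s,px); return c+d*(z-c[2])/d[2]
def proj(s,X):
    return cv2.projectPoints(np.atleast_2d(np.array(X,float)),cv2.Rodrigues(s['R'])[0],s['t'],s['K'],s['D'])[0][:,0]
def crop(s,f,x0,x1,y0,y1,k):
    cv2.imwrite('pics/'+f+'.png',cv2.resize(s['image'][y0:y1,x0:x1,::-1],None,fx=k,fy=k,interpolation=cv2.INTER_CUBIC))
E
python3 - <<'E'
from h import *
a=snap('scene','a');b=snap('side','b')
cv2.imwrite('pics/ab.png',cv2.resize(np.vstack([a['image'],b['image']])[:,:,::-1],None,fx=.7,fy=.7))
for s in(a,b):print(-s['R'].T@s['t'],s['R'][2],s['K'][0,0])
s=sense();print(s['time'],s['ee_pos'],s['tool_rot'],s['force'],s['gripper_width'],manip.tip_reach)
E
```

```text
[1.08856235 0.72061348 0.94708231] [-0.43200873 -0.57019576 -0.69874549] 442.15206679559446
[ 0.30708864 -0.70788418  0.62558452] [ 0.31329727  0.78315788 -0.53712992] 406.29785916962294
0.1 [0.2784429  0.58716101 0.40392185] [[ 4.28472523e-01  9.03554660e-01 -5.22953774e-04]
 [ 9.03553642e-01 -4.28472828e-01 -1.36074534e-03]
 [-1.45357927e-03  1.10525202e-04 -9.99998937e-01]] [-0.3185703  -0.51675862 -0.08397632] 0.08517883724988909 0.1734
```

View pics/a.png

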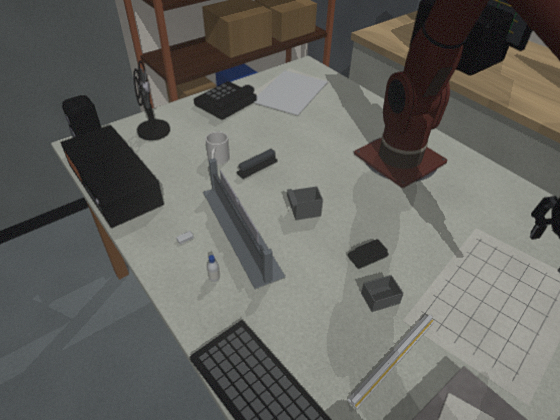

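View pics/b.png

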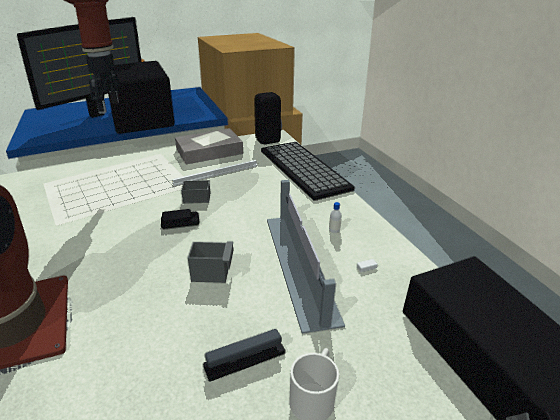

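The lipped bin is at scene (305,203) and side (210,262), with its lip toward the panel. The panel runs from scene (212,165) to (268,275). Next I'll enlarge both.

Run:
```python
from h import *
a=ld('a');b=ld('b')
A=cv2.resize(a['image'][150:290,195:335],None,fx=4,fy=4,interpolation=cv2.INTER_CUBIC)
crop(a,'a1',195,335,150,290,4)
crop(b,'b1',180,350,175,335,4)
```

```text
(no output)
```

View pics/a1.png

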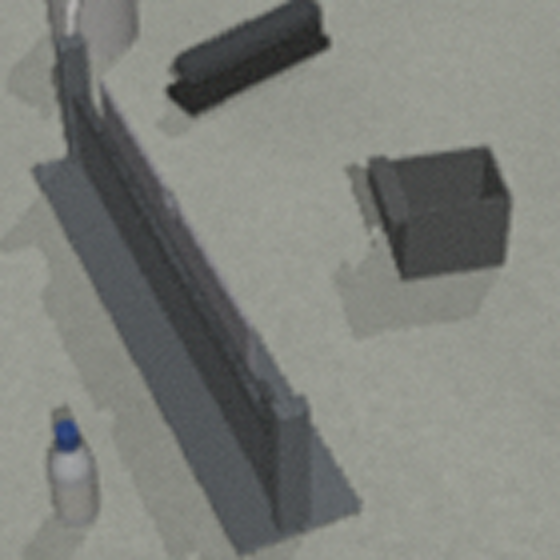

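View pics/b1.png

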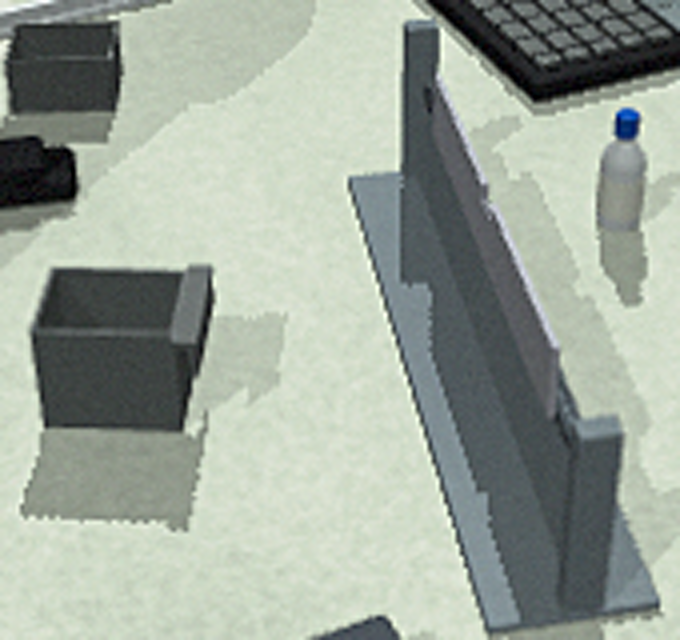

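```bash
cat > fit.py <<'E'
from h import *
from scipy.optimize import least_squares
a=ld('a');b=ld('b')
A=lambda u,v:(a,(195+u/4-.375,150+v/4-.375))
B=lambda u,v:(b,(180+u/4-.375,175+v/4-.375))
def T(p,X):
    c,s=np.cos(p[2]),np.sin(p[2]);X=np.array(X)/1e3
    return [p[0]+c*X[0]-s*X[1],p[1]+s*X[0]+c*X[1],X[2]]
bin_=[((-40,-30,70),A(488,148)),((-40,30,70),A(510,203)),((-40,30,0),A(504,265)),((40,30,0),A(404,278)),((53,-35,70),A(370,158)),
((-40,-30,70),B(33,331)),((-40,-30,0),B(44,428)),((40,-30,0),B(184,429)),((-40,30,70),B(55,269)),((53,35,70),B(212,266)),((53,-35,70),B(199,343))]
pan=[((45,-205,6),A(38,168)),((45,205,6),A(240,553)),((-45,205,6),A(358,506)),((-45,205,6),B(349,178)),((-45,-205,6),B(490,628)),((45,-205,6),B(658,604))]
for L,p0 in((bin_,[.5,.1,0]),(pan,[.7,.1,0])):
    f=lambda p:np.concatenate([proj(s,T(p,X))[0]-q for X,(s,q) in L])
    r=least_squares(f,p0,loss='soft_l1');print(r.x.round(4));print(r.fun.reshape(-1,2).round(1).tolist())
p=r.x
for nm,q in(('end near',B(557,350)),('end far',B(437,78)),('notch',B(486,198))):
    c,d=ray(*q); w=np.linalg.solve(np.array([[np.cos(p[2]),-np.sin(p[2]),0],[np.sin(p[2]),np.cos(p[2]),0],[0,0,1]]),(c+d*(.125-c[2])/d[2])-[p[0],p[1],0]);print(nm,w.round(4))
# bystanders
for nm,s,q,z in(('glue cap',a,(212,258),.08),('mug',a,(218,145),.085),('tray',a,(382,285),.045),('mouse',a,(368,248),.03),('stapler',a,(258,160),.045)):print(nm,onz(s,q,z).round(3))
E
python3 fit.py
```

```text
[ 0.435   0.0107 -0.4229]
[[0.3, -1.4], [0.6, -1.8], [0.2, -0.4], [-0.5, 0.3], [-0.7, -0.8], [-0.6, -0.3], [0.3, -0.5], [0.2, 0.6], [-0.3, -1.3], [0.9, -0.6], [0.0, -0.4]]
[ 0.6398 -0.0373 -0.2028]
[[-1.0, -1.4], [-0.8, -0.4], [1.2, -0.5], [0.2, -1.5], [-1.3, -0.2], [0.7, -0.6]]
end near [ 0.0002 -0.144   0.125 ]
end far [-0.0033  0.121   0.125 ]
notch [-0.0037 -0.0117  0.125 ]
glue cap [0.788 0.063 0.08 ]
mug [ 0.53  -0.329  0.085]
tray [0.48  0.36  0.045]
mouse [0.41  0.246 0.03 ]
stapler [ 0.441 -0.23   0.045]
```

```bash
cat >> h.py <<'E'
from scipy.spatial.transform import Rotation as Ro
def rel(pos,xang):
    """row numbers for TCP at pos, tool down, tool x at world angle xang"""
    s=sense();R0=s['tool_rot'];x=np.array([np.cos(xang),np.sin(xang),0]);z=np.array([0,0,-1.])
    R=np.stack([x,np.cross(z,x),z],1)
    print('t %.2f'%s['time'],'shift',(R0.T@(np.array(pos)-s['ee_pos'])).round(4),'turn',Ro.from_matrix(R0.T@R).as_rotvec().round(4),'F',np.round(s['force'],1),'w %.4f'%s['gripper_width'])
def bintcp(o,yaw,gx,h):
    """TCP for grasp point at bin x=gx, height h, bin origin o"""
    return [o[0]+gx*np.cos(yaw),o[1]+gx*np.sin(yaw),o[2]+h+.155]
E
python3 -c "
from h import *
rel(bintcp((.435,.0107,0.13),-.4229,.005,.04),-.4229+np.pi/2)"
```

```text
t 0.10 shift [-0.4536  0.3934  0.0796] turn [ 0.0001  0.0015 -0.0199] F [-0.3 -0.5 -0.1] w 0.0852
```

>>> {"api": "apply_moves", "payload": {
  "targets": [
    [1,-0.227,0.197,0,0,0,-0.02],
    [1,-0.454,0.393,0.04,0,0.0015,-0.02],
    [1,-0.454,0.393,0.08,0,0.0015,-0.02],
    [1,-0.454,0.393,0.08,0,0.0015,-0.02],
    [1,-0.454,0.393,0.08,0,0.0015,-0.02],
    [1,-0.454,0.393,0.08,0,0.0015,-0.02],
    [1,-0.454,0.393,0.08,0,0.0015,-0.02],
    [1,-0.454,0.393,0.08,0,0.0015,-0.02],
    [1,-0.454,0.393,0.08,0,0.0015,-0.02],
    [1,-0.454,0.393,0.08,0,0.0015,-0.02],
    [1,-0.454,0.393,0.08,0,0.0015,-0.02],
    [1,-0.454,0.393,0.08,0,0.0015,-0.02]
  ]
}}

```text
time: 1.1
ee_pos: [0.4107, 0.1078, 0.34]
tool_rot: [[0.41, 0.912, 0.0], [0.912, -0.41, 0.0], [0.0, -0.0, -1.0]]
force: [1.4, 0.9, 0.1]
gripper_width: 0.0853
```

```bash
python3 -c "
from h import *
rel(bintcp((.435,.0107,0.13),-.4229,.005,.04),-.4229+np.pi/2)"
```

```text
t 1.10 shift [-0.0786  0.067   0.0149] turn [-0.0001 -0.0004  0.0002] F [1.4 0.9 0.1] w 0.0853
```

>>> {"api": "apply_moves", "payload": {
  "targets": [
    [1,-0.079,0.067,0.015,0,0,0],
    [1,-0.079,0.067,0.015,0,0,0],
    [1,-0.079,0.067,0.015,0,0,0],
    [1,-0.079,0.067,0.015,0,0,0],
    [1,-0.079,0.067,0.015,0,0,0]
  ]
}}

```text
time: 1.52
ee_pos: [0.4393, 0.0071, 0.3246]
tool_rot: [[0.413, 0.911, -0.001], [0.911, -0.413, 0.0], [0.0, -0.001, -1.0]]
force: [-0.5, 1.3, -0.3]
gripper_width: 0.0854
```

Run:
```python
from h import *
rel(bintcp((.435,.0107,0.13),-.4229,.005,.04),-.4229+np.pi/2)
w=snap('wrist','w1')
p=[.435,.0107,-.4229]
def T(p,X):
    c,s=np.cos(p[2]),np.sin(p[2]);X=np.array(X)/1e3
    return [p[0]+c*X[0]-s*X[1],p[1]+s*X[0]+c*X[1],X[2]]
im=w['image'][:,:,::-1].copy()
for X in((-40,-30,70),(-40,30,70),(40,30,70),(40,-30,70),(53,35,70),(53,-35,70),(-40,-30,0),(-40,30,0)):
    q=proj(w,T(p,X))[0];print(X,q.round(0));cv2.circle(im,tuple(int(v) for v in q.round()),3,(0,0,255),1)
cv2.imwrite('pics/w1o.png',im)
```

```text
t 1.52 shift [ 0.0015 -0.0004 -0.0004] turn [-0.0008 -0.     -0.003 ] F [-0.5  1.3 -0.3] w 0.0854
(-40, -30, 70) [239. 151.]
(-40, 30, 70) [323. 150.]
(40, 30, 70) [319. 251.]
(40, -30, 70) [243. 251.]
(53, 35, 70) [324. 265.]
(53, -35, 70) [238. 265.]
(-40, -30, 0) [248. 138.]
(-40, 30, 0) [313. 138.]
```

View pics/w1o.png

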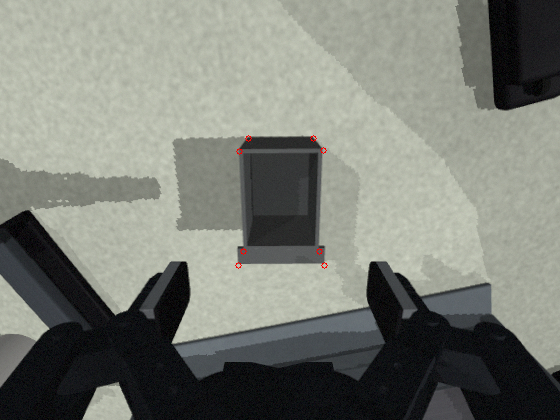

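The projected bin corners match the wrist picture within about 1–2 px: the rim spans (240,150) to (323,150) and the lip's rear edge is at y≈264. That is good enough to go down and grip.

>>> {"api": "apply_moves", "payload": {
  "targets": [
    [1,0.0015,0,0.03,0,0,-0.003],
    [1,0.0015,0,0.065,0,0,-0.003],
    [1,0.0015,0,0.1,0,0,-0.003],
    [1,0.0015,0,0.12,0,0,-0.003],
    [1,0.0015,0,0.132,0,0,-0.003],
    [1,0.0015,0,0.132,0,0,-0.003],
    [0.4,0.0015,0,0.132,0,0,-0.003],
    [-1,0.0015,0,0.132,0,0,-0.003],
    [-1,0.0015,0,0.132,0,0,-0.003],
    [-1,0.0015,0,0.132,0,0,-0.003],
    [-1,0.0015,0,0.132,0,0,-0.003],
    [-1,0.0015,0,0.132,0,0,-0.003]
  ]
}}

```text
time: 2.57
ee_pos: [0.4404, 0.0103, 0.194]
tool_rot: [[0.408, 0.913, 0.002], [0.913, -0.408, 0.002], [0.002, 0.001, -1.0]]
force: [-0.9, 0.8, 8.3]
gripper_width: 0.0593
```

```bash
cat >> h.py <<'E'
P=[.6398,-.0373,-.2028]
def lip(px,py,z,P=P,G=(.0394,.128)):
    """row to bring lip point to panel (px,py), height z over the desk"""
    c,s=np.cos(P[2]),np.sin(P[2]); px-=G[0]
    rel([P[0]+c*px-s*py,P[1]+s*px+c*py,z+G[1]],P[2]+np.pi/2)
def where(P=P,G=(.0394,.128)):
    s=sense();d=s['ee_pos'][:2]-P[:2];c,n=np.cos(P[2]),np.sin(P[2])
    f=np.array(s['force']);print('lip panel x %.4f y %.4f z %.4f'%(c*d[0]+n*d[1]+G[0],-n*d[0]+c*d[1],s['ee_pos'][2]-G[1]),'F panel',np.round([c*f[0]+n*f[1],-n*f[0]+c*f[1],f[2]],1),'t %.2f'%s['time'],'w %.4f'%s['gripper_width'])
E
python3 -c "
from h import *
lip(-.012,.010,.170)"
```

```text
t 2.57 shift [ 0.0368  0.1492 -0.1038] turn [ 0.0009 -0.0022 -0.2172] F [-0.9  0.8  8.3] w 0.0593
```

>>> {"api": "apply_moves", "payload": {
  "targets": [
    [-1,0,0,-0.02,0,0,0],
    [-1,0,0,-0.05,0,0,0],
    [-1,0,0,-0.08,0,0,0],
    [-1,0,0.01,-0.104,0,0,-0.05],
    [-1,0.01,0.04,-0.104,0,0,-0.1],
    [-1,0.02,0.07,-0.104,0,-0.002,-0.16],
    [-1,0.03,0.1,-0.104,0,-0.002,-0.217],
    [-1,0.037,0.12,-0.104,0,-0.002,-0.217],
    [-1,0.037,0.14,-0.104,0,-0.002,-0.217],
    [-1,0.037,0.149,-0.104,0,-0.002,-0.217],
    [-1,0.037,0.149,-0.104,0,-0.002,-0.217],
    [-1,0.037,0.149,-0.104,0,-0.002,-0.217]
  ]
}}

```text
time: 3.57
ee_pos: [0.5909, -0.0172, 0.298]
tool_rot: [[0.203, 0.979, 0.0], [0.979, -0.203, -0.0], [-0.0, 0.0, -1.0]]
force: [-0.1, 0.1, -1.8]
gripper_width: 0.0593
```

Run:
```python
from h import *
where()
b=snap('side','b2')
x0,y0=225,130
crop(b,'b2c',x0,x0+130,y0,y0+150,5)
crop(b,'b2c',200,360,150,300,5)
lip(0,.01,.170)
cn=snap('scene','a2')
```

```text
lip panel x -0.0126 y 0.0099 z 0.1700 F panel [-0.1  0.1 -1.8] t 3.57 w 0.0593
t 3.62 shift [-0.0001  0.013   0.0001] turn [-0.0001 -0.0003 -0.0007] F [ 0.3  0.1 -2.8] w 0.0597
```

View pics/b2c.png

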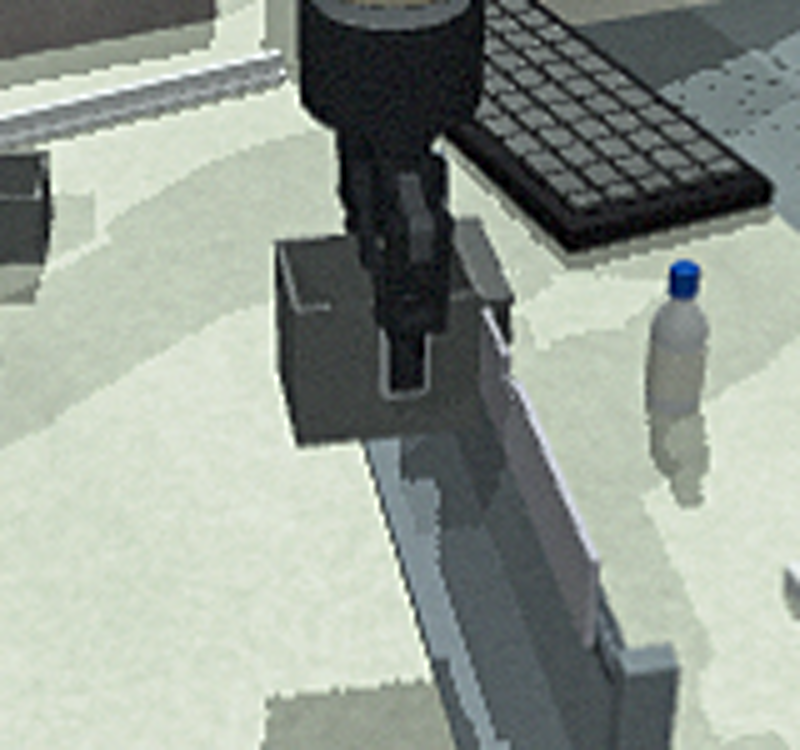

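The bin is held upright with its lip just above the rail. In side crop pixels, the rail's near end is at (598,560), the notch at about (507,350) to (516,378), and the lip's rear near corner at (512,300). I'll check the calibration against these.

Run:
```python
from h import *
b=ld('b2');B=lambda u,v:np.array((200+u/5-.4,150+v/5-.4))
c,s=np.cos(P[2]),np.sin(P[2])
W=lambda x,y,z:[P[0]+c*x-s*y,P[1]+s*x+c*y,z]
M=np.array([[c,s],[-s,c]])
for nm,u,v,z in(('railend',598,560,.125),('notch near',516,380,.125),('notch far',507,348,.125),('left vis',485,312,.125),('lip rr',512,300,.174),('lip rl',480,222,.174),('bin fr',296,310,.174),('bin fr bot',300,446,.104)):
    X=onz(b,B(u,v),z);print(nm,(M@(X[:2]-P[:2])).round(4))
print('expected lip rr',-.0126+.0085,.0099-.035,' rl',-.0041,.0449,' fr',-.0126-.0845,-.0201)
```

```text
railend [ 0.0012 -0.1426]
notch near [-0.0014 -0.0179]
notch far [0.0005 0.0073]
left vis [-0.0026  0.0381]
lip rr [-0.0079 -0.0294]
lip rl [-0.0068  0.0363]
bin fr [-0.0977 -0.0215]
bin fr bot [-0.0972 -0.0211]
expected lip rr -0.0040999999999999995 -0.025100000000000004  rl -0.0041 0.0449  fr -0.0971 -0.0201
```

>>> {"api": "apply_moves", "payload": {
  "targets": [
    [-1,0.004,0.006,0,0,0,0],
    [-1,0.004,0.013,0,0,0,0],
    [-1,0.004,0.013,0.01,0,0,0],
    [-1,0.004,0.013,0.018,0,0,0],
    [-1,0.004,0.013,0.022,0,0,0],
    [-1,0.004,0.013,0.024,0,0,0],
    [-1,0.004,0.013,0.026,0,0,0],
    [-1,0.004,0.013,0.027,0,0,0],
    [-1,0.004,0.013,0.027,0,0,0]
  ]
}}

```text
time: 4.42
ee_pos: [0.6039, -0.0154, 0.271]
tool_rot: [[0.202, 0.979, 0.0], [0.979, -0.202, 0.001], [0.001, -0.0, -1.0]]
force: [0.4, 1.0, -2.0]
gripper_width: 0.0595
```

```bash
python3 -c "
from h import *
where();lip(0,.014,.138)"
```

```text
lip panel x -0.0001 y 0.0142 z 0.1430 F panel [ 0.2  1.1 -2. ] t 4.42 w 0.0595
t 4.42 shift [-0.0002  0.0001  0.005 ] turn [-0.0001 -0.0006 -0.0003] F [ 0.4  1.  -2. ] w 0.0595
```

>>> {"api": "apply_moves", "payload": {
  "targets": [
    [-1,0,0,0.002,0,0,0],
    [-1,0,0,0.003,0,0,0],
    [-1,0,0,0.004,0,0,0],
    [-1,0,0,0.005,0,0,0],
    [-1,0,0,0.006,0,0,0],
    [-1,0,0,0.006,0,0,0]
  ]
}}

```text
time: 4.92
ee_pos: [0.6039, -0.0153, 0.2648]
tool_rot: [[0.202, 0.979, -0.0], [0.979, -0.202, 0.001], [0.001, -0.0, -1.0]]
force: [0.4, 0.9, -2.4]
gripper_width: 0.0596
```

```bash
python3 -c "
from h import *
where()"
```

```text
lip panel x -0.0002 y 0.0143 z 0.1368 F panel [ 0.2  0.9 -2.4] t 4.92 w 0.0596
```

>>> {"api": "apply_moves", "payload": {
  "targets": [
    [-1,0,-0.001,0,0,0,0],
    [-1,0,-0.002,0,0,0,0],
    [-1,0,-0.003,0,0,0,0],
    [-1,0,-0.0035,0,0,0,0],
    [-1,0,-0.004,0,0,0,0],
    [-1,0,-0.004,0,0,0,0]
  ]
}}

```text
time: 5.42
ee_pos: [0.6014, -0.0149, 0.2656]
tool_rot: [[0.202, 0.979, 0.005], [0.979, -0.202, -0.0], [0.001, 0.005, -1.0]]
force: [11.5, -2.1, -7.4]
gripper_width: 0.0598
```

```bash
python3 -c "
from h import *
where()"
```

```text
lip panel x -0.0027 y 0.0142 z 0.1376 F panel [11.7  0.3 -7.4] t 5.42 w 0.0598
```

The flange touches the back of the rail at x ≈ -2.3 mm, so the lip is over the rail and x = 0 is well centred. I'll go back to the centre and lower until the tab touches.

>>> {"api": "apply_moves", "payload": {
  "targets": [
    [-1,0,0.0015,0,0,0,0],
    [-1,0,0.0025,0,0,0,0],
    [-1,0,0.0025,0.002,0,0,0],
    [-1,0,0.0025,0.003,0,0,0],
    [-1,0,0.0025,0.004,0,0,0],
    [-1,0,0.0025,0.0045,0,0,0],
    [-1,0,0.0025,0.005,0,0,0],
    [-1,0,0.0025,0.005,0,0,0]
  ]
}}

```text
time: 6.08
ee_pos: [0.6037, -0.0154, 0.2608]
tool_rot: [[0.202, 0.979, 0.005], [0.979, -0.202, -0.0], [0.001, 0.005, -1.0]]
force: [-2.4, 0.6, 1.7]
gripper_width: 0.0592
```

```bash
python3 -c "
from h import *
where();lip(-.0003,.014,.133)"
```

```text
lip panel x -0.0003 y 0.0142 z 0.1328 F panel [-2.5  0.1  1.7] t 6.08 w 0.0592
t 6.08 shift [-0.0002  0.     -0.0002] turn [ 0.0048 -0.0008 -0.0003] F [-2.4  0.6  1.7] w 0.0592
```

>>> {"api": "apply_moves", "payload": {
  "targets": [
    [-1,-0.0015,0,0.0003,0.004,0,0],
    [-1,-0.003,0,0.0003,0.004,0,0],
    [-1,-0.0045,0,0.0003,0.004,0,0],
    [-1,-0.006,0,0.0003,0.004,0,0],
    [-1,-0.0075,0,0.0003,0.004,0,0],
    [-1,-0.009,0,0.0003,0.004,0,0],
    [-1,-0.0105,0,0.0003,0.004,0,0],
    [-1,-0.012,0,0.0003,0.004,0,0],
    [-1,-0.0135,0,0.0003,0.004,0,0],
    [-1,-0.015,0,0.0003,0.004,0,0],
    [-1,-0.0165,0,0.0003,0.004,0,0]
  ]
}}

```text
time: 7.0
ee_pos: [0.6004, -0.0316, 0.2606]
tool_rot: [[0.202, 0.979, 0.001], [0.979, -0.202, 0.001], [0.001, 0.001, -1.0]]
force: [0.6, 3.9, 3.5]
gripper_width: 0.0596
```

```bash
python3 -c "
from h import *
where();lip(-.0003,-.002,.133)"
```

```text
lip panel x -0.0003 y -0.0023 z 0.1326 F panel [-0.2  3.9  3.5] t 7.00 w 0.0596
t 7.00 shift [ 0.0003  0.     -0.0004] turn [ 0.0009 -0.0008 -0.0001] F [0.6 3.9 3.5] w 0.0596
```

>>> {"api": "apply_moves", "payload": {
  "targets": [
    [-1,-0.001,0,0.0006,0,0,0],
    [-1,-0.002,0,0.0006,0,0,0],
    [-1,-0.003,0,0.0006,0,0,0],
    [-1,-0.004,0,0.0006,0,0,0]
  ]
}}

```text
time: 7.33
ee_pos: [0.5991, -0.0362, 0.2593]
tool_rot: [[0.202, 0.979, -0.0], [0.979, -0.202, -0.0], [-0.0, -0.0, -1.0]]
force: [-0.1, 0.4, -2.1]
gripper_width: 0.0596
```

>>> {"api": "apply_moves", "payload": {
  "targets": [
    [-1,-0.001,0,0.0003,0,0,0],
    [-1,-0.002,0,0.0006,0,0,0]
  ]
}}

```text
time: 7.5
ee_pos: [0.5989, -0.0376, 0.2587]
tool_rot: [[0.202, 0.979, -0.0], [0.979, -0.202, 0.001], [0.001, -0.0, -1.0]]
force: [1.0, 6.0, 1.2]
gripper_width: 0.0593
```

```bash
python3 -c "
from h import *
where()"
```

```text
lip panel x -0.0006 y -0.0085 z 0.1307 F panel [-0.2  6.1  1.2] t 7.50 w 0.0593
```

The tab dropped (z fell to 0.1307 m with no vertical load) and then met the notch's side at 6 N. I'll back off about 1.7 mm and lower.

>>> {"api": "apply_moves", "payload": {
  "targets": [
    [-1,0.001,0,0,0,0,0],
    [-1,0.0017,0,0,0,0,0],
    [-1,0.0017,0,0.001,0,0,0],
    [-1,0.0017,0,0.002,0,0,0],
    [-1,0.0017,0,0.003,0,0,0],
    [-1,0.0017,0,0.003,0,0,0]
  ]
}}

```text
time: 8.0
ee_pos: [0.5993, -0.0362, 0.2556]
tool_rot: [[0.202, 0.979, 0.0], [0.979, -0.202, 0.0], [0.0, 0.0, -1.0]]
force: [2.9, -1.6, -1.3]
gripper_width: 0.0594
```

```bash
python3 -c "
from h import *
where();lip(-.0003,-.0065,.1255)"
```

```text
lip panel x -0.0005 y -0.0071 z 0.1276 F panel [ 3.1 -1.  -1.3] t 8.00 w 0.0594
t 8.00 shift [0.0006 0.0002 0.0021] turn [ 0.0001 -0.0004 -0.0005] F [ 2.9 -1.6 -1.3] w 0.0594
```

>>> {"api": "apply_moves", "payload": {
  "targets": [
    [-1,0,0.0004,0.001,0,0,0],
    [-1,0,0.0004,0.0015,0,0,0],
    [-1,0,0.0004,0.002,0,0,0],
    [-1,0,0.0004,0.0025,0,0,0],
    [-1,0,0.0004,0.003,0,0,0],
    [-1,0,0.0004,0.003,0,0,0]
  ]
}}

```text
time: 8.5
ee_pos: [0.5997, -0.0363, 0.253]
tool_rot: [[0.202, 0.979, 0.0], [0.979, -0.202, 0.001], [0.001, 0.0, -1.0]]
force: [-1.5, -0.7, 2.9]
gripper_width: 0.0594
```

```bash
python3 -c "
from h import *
where();lip(-.0003,-.0065,.1255)"
```

```text
lip panel x -0.0001 y -0.0071 z 0.1250 F panel [-1.3 -1.   2.9] t 8.50 w 0.0594
t 8.50 shift [ 0.0006 -0.0002 -0.0005] turn [ 0.     -0.0008 -0.0006] F [-1.5 -0.7  2.9] w 0.0594
```

>>> {"api": "apply_moves", "payload": {
  "targets": [
    [-1,0,0,0.001,0,0,0],
    [-1,0,0,0.0015,0,0,0],
    [-1,0,0,0.0015,0,0,0]
  ]
}}

```text
time: 8.75
ee_pos: [0.5998, -0.0364, 0.2527]
tool_rot: [[0.202, 0.979, 0.001], [0.979, -0.202, 0.002], [0.002, 0.0, -1.0]]
force: [-6.0, 0.8, 13.6]
gripper_width: 0.0594
```

```bash
python3 -c "
from h import *
where()"
```

```text
lip panel x 0.0000 y -0.0072 z 0.1247 F panel [-6.1 -0.4 13.6] t 8.75 w 0.0594
```

The lip is seated: 13.6 N of pressing moved it only 0.3 mm, and z is 0.1247 m. I'll relax and let go.

>>> {"api": "apply_moves", "payload": {
  "targets": [
    [-1,0,-0.0002,-0.001,0,0,0],
    [-1,0,-0.0002,-0.001,0,0,0],
    [-0.2,0,-0.0002,-0.001,0,0,0],
    [0.5,0,-0.0002,-0.001,0,0,0],
    [0.8,0,-0.0002,-0.001,0,0,0],
    [0.8,0,-0.0002,-0.001,0,0,0],
    [1,0,-0.0002,-0.001,0,0,0],
    [1,0,-0.0002,-0.001,0,0,0],
    [1,0,-0.0002,-0.001,0,0,0]
  ]
}}

```text
time: 9.5
ee_pos: [0.5996, -0.0363, 0.2537]
tool_rot: [[0.202, 0.979, 0.001], [0.979, -0.202, 0.001], [0.002, 0.0, -1.0]]
force: [0.1, 0.2, -0.2]
gripper_width: 0.0852
```

Run:
```python
from h import *
where()
b=snap('side','b3');crop(b,'b3c',200,360,150,300,5)
```

```text
lip panel x -0.0002 y -0.0072 z 0.1257 F panel [ 0.1  0.3 -0.2] t 9.50 w 0.0852
```

View pics/b3c.png

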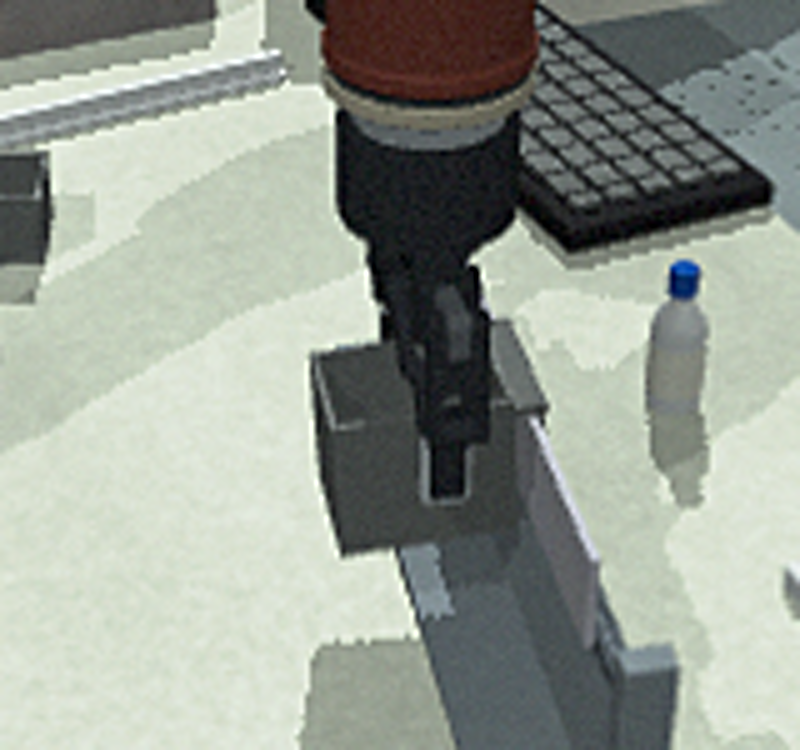

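Side crop: the bin hangs with its lip on the rail at (545,410), and the open fingers touch nothing (force about 0). I'll go straight up and then check.

>>> {"api": "apply_moves", "payload": {
  "targets": [
    [1,0,0,-0.01,0,0,0],
    [1,0,0,-0.03,0,0,0],
    [1,0,0,-0.06,0,0,0],
    [1,0,0,-0.09,0,0,0],
    [1,0,-0.01,-0.12,0,0,0],
    [1,0,-0.03,-0.14,0,0,0],
    [1,0,-0.05,-0.14,0,0,0],
    [1,0,-0.05,-0.14,0,0,0],
    [1,0,-0.05,-0.14,0,0,0],
    [1,0,-0.05,-0.14,0,0,0]
  ]
}}

```text
time: 10.38
ee_pos: [0.5507, -0.0264, 0.3939]
tool_rot: [[0.202, 0.979, 0.001], [0.979, -0.202, 0.002], [0.002, 0.001, -1.0]]
force: [-0.7, -0.8, -0.5]
gripper_width: 0.0852
```

Run:
```python
from h import *
where()
b=snap('side','b4');w=snap('wrist','w4');a=snap('scene','a4')
crop(b,'b4c',240,330,200,275,8)
g=cv2.absdiff(cv2.cvtColor(a['image'],7),cv2.cvtColor(ld('a')['image'],7))
c,s=np.cos(P[2]),np.sin(P[2])
for X in((-40,-30,70),(-40,-30,0),(40,-30,0),(53,-35,70),(53,35,70),(-40,30,70)):
    x,y,z=X[0]/1e3-.0447,X[1]/1e3-.0071,X[2]/1e3+.059
    print(X,((proj(b,[P[0]+c*x-s*y,P[1]+s*x+c*y,z])[0]-[240,200]+.5)*8-.5).round(0))
```

```text
lip panel x -0.0501 y -0.0073 z 0.2659 F panel [-0.5 -0.9 -0.5] t 10.38 w 0.0852
(-40, -30, 70) [215. 268.]
(-40, -30, 0) [217. 476.]
(40, -30, 0) [501. 444.]
(53, -35, 70) [563. 243.]
(53, 35, 70) [502. 103.]
(-40, 30, 70) [180. 144.]
```

View pics/b4c.png

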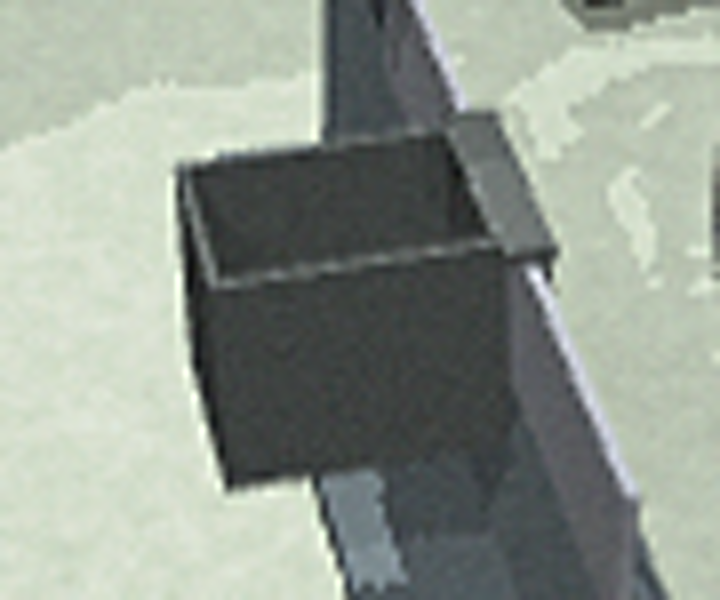

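View pics/a4.png

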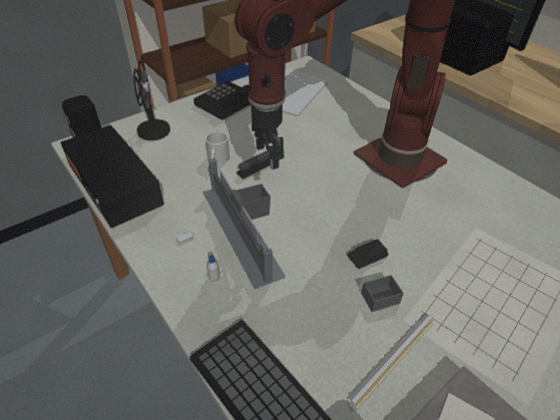

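The bin hangs by itself, its front leaning down a little (front rim at (217,285) and (180,170), lip rear corners at (556,245) and (498,113)). The bystanders are where they were. I'll fit the lean and the lip height.

Run:
```python
from h import *
from scipy.optimize import least_squares
b=ld('b4');L=[((-40,-30,70),(217,285)),((-40,-30,0),(230,490)),((53,-35,70),(556,248)),((53,35,70),(498,113)),((-40,30,70),(180,165)),((40,-30,0),(495,455))]
Rp=Ro.from_euler('z',P[2]).as_matrix()
def f(p):
    r=[]
    for X,q in L:
        v=Ro.from_euler('zyx',[p[5],p[3],p[4]]).apply((np.array(X)-[44.5,0,66])/1e3)+p[:3]+[0,0,.125]
        r.append((proj(b,Rp@v+[P[0],P[1],0])[0]-[240,200]+.5)*8-.5-q)
    return np.concatenate(r)
g=lambda p:np.r_[f(p)/4,p[:2]/.002*1-np.array([0,-.0071])/.002,p[4]/.02]
r=least_squares(g,[0,-.007,0,0,0,0]);print('lip x y z, pitch roll yaw',r.x.round(4));print(f(r.x).reshape(-1,2).round(0).tolist())
w=ld('w4');where()
```

```text
lip x y z, pitch roll yaw [-0.0006 -0.0055 -0.0044 -0.0217 -0.0077  0.0128]
[[-3.0, 0.0], [-8.0, 2.0], [5.0, 3.0], [-1.0, 0.0], [-3.0, -3.0], [10.0, -2.0]]
lip panel x -0.0498 y -0.0074 z 0.2653 F panel [-0.5  0.5  0.1] t 10.53 w 0.0855
```

Run:
```python
from h import *
d=cv2.absdiff(snap('side','b5')['image'],ld('b4')['image'])[200:275,240:330]
print('motion diff mean/max',d.mean(),d.max())
print(workorder.sign_off())
```

```text
motion diff mean/max 2.760543209876543 31
the job is handed in; nothing more can be done
None
```

The bin is hanging on the rail by itself with its tab in the notch, and I have handed the job in at about 10.6 s on the robot's clock. No verdict is reported.

**How it went:**
- I gripped the bin by its sides and lifted it upright over the rail. Touching the flange against the back of the rail confirmed the channel was centred on it.
- I lowered until the tab met the top edge, at lip height 133 mm, and slid along at about 4 N.
- The tab dropped at about y = -7 mm on the panel.
- I lowered and pressed lightly: lip height 124.7 mm, 13.6 N at the wrist, no further movement. Then I opened the gripper and backed away upward.

**Last checks:**
- **Forces:** the largest wrist reading I saw during contact was about 14 N, well under 40 N. Forces were read only at the end of each move.
- **Bin after release:** it hangs nearly square, with about 0.02 rad lean and 0.01 rad yaw by a fit to the side picture. The wrist force was near zero.
- **Stillness:** two side pictures taken just before hand-in differ by 2.8 grey levels on average. I put this down to image noise, but did not check it further.
- **Bystanders:** they look unmoved in the scene picture; I did not measure them.

**One disagreement:** the single-camera fit put the lip 4.4 mm below the rail top, which is impossible and just outside the 4 mm limit. I put this down to the roughly 2 mm calibration and my pixel readings. The arm's own reading when the lip was seated was 0.3 mm below, and I relied on that.

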